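# Shut the mixing tank's lid and seat the keyed agitator in its drive hub

### The arm

A 6-joint arm with a two-finger parallel gripper is mounted at the origin on a cart in front of the work surface, level with it; the furniture and walls round the work are solid. World frame = base frame: x ahead of the robot, y to its left, z up, the work surface at z = 0. Lengths are in m, angles in rad, forces in N, time in s.
With the tool pointing down it reaches from about 0.35 to 0.775 m from the base axis. Payload 5.5 kg.
Tool frame: the origin (TCP) lies at the very end of the fingers, on their centre line; the grasp point (between the pads) lies 19 mm behind it (bot.grip_point_offset is the z of the grasp point in the tool frame, in m); z points along the fingers, y is the direction in which the jaws open and shut (so a half turn about z gives the same grasp; the last joint's range is limited). The gripper opens to 85 mm and grips with 20 to 120 N. Pads are 22 mm wide; open, the fingers measure 114 mm over their backs; the gripper's body (76 mm by 85 mm) begins 54 mm behind the grasp point. The pads swing forward as they close: fully open they stand 13 mm farther back than shut.
Start: joints at [1.069, 0.313, 0.046, 1.304, 0, 1.431], TCP at [0.204, 0.538, 0.231] pointing down, gripper open.
Joint ranges: [-2.76, 2.76], [-0.86, 1.69], [-1.03, 1.26], [-2.2, 2.34], [-1.47, 1.5], [-3.14, 3.14]. Speed limits (rad/s): [2.57, 2.57, 3.14, 3.14, 3.14, 3.14].

### API

Orientations are given as a 3x3 rotation matrix whose columns are the frame's x, y, z axes.
In Python, from rig import bot, optics, models gives the robot as it stands.
- The arm moves only by the shell command python3 -m pendant 'ROWS' [FORCE]. ROWS is JSON, a list that holds one entry, the list of rows, each a list of 7 numbers: the turn, a rotation vector about the world's x, y, z in units of 180 degrees (1.0 is 180 degrees), then the shift along the world's x, y, z in units of 0.5 m (1.0 is 0.5 m), then the closure, from -1 (fully open) to 1 (shut). A call has exactly 10 rows; each row is the pose to reach, as a shift and turn from the pose commanded when the call began, turning the shorter way round; what a row does not reach only later rows make up. A row lasts 1/8 s, in which the tool goes at most 62.5 mm and 10.7 degrees, less where a joint would pass 70% of its speed; a pose out of reach is approached as far as the arm can. A call with a number of a shift or a turn outside -1 to 1 is refused whole. A call with a gripper value outside its range is refused whole. The fingers move at their own pace and stop on an object; FORCE is the grip in N (left out, the last holds). Time passes only in rows, so rows that repeat a pose let the fingers close, or fill a call up. It gives the time, the measured TCP pose, the force and the opening at its end, in the units of the state.
- bot.get_state(): the state, without advancing time (a new reading comes with each control period).
- optics.get_image(name): name is "scene" or "top" or "wrist"; returns (picture, depth): 384x512x3 uint8, red, green, blue; 384x512 float32, m along the optical axis (not along the pixel's ray), 0 where there is no reading.
- optics.calibration(name): a dict with "mtx" (3x3 intrinsics, pixels), "origin" and "attitude" of the camera in the world; the wrist camera has in their place "hand_eye" (4x4, takes a point from camera to tool coordinates, whose origin is the TCP and whose axes are the flange's). Camera axes: x right, y down, z forward; pixel columns grow to the right and rows downward; lengths in m; the calibration is good to about 2 mm. A picture is of the moment at which its call begins: read the wrist's pose just before it. calibration takes no time and is no camera call.
- bot.finish_job(): hands the job in, once; it reports no verdict.
Trained networks look in the newest picture that a camera, given by its name, has taken for a name from the list of things; names that differ only in an ending like _2 or _b are one class to them, and where a whole thing is asked for, a point or a joint stands for the part that bears it (a point fixed in the world has none). Each returns a list of dicts, best first, with "p" (0 to 1); they miss things now and then, are a little off and sometimes report something else, mostly with a low value. They report only what shows in the picture. A call takes as long as a camera call. They do not tell look-alikes from the thing itself.
- models.boxes_of(camera, target): "box" ([left, top, right, bottom] in pixels, round what is visible of it).
- models.silhouettes(camera, target): "region" (384x512 bool, what is visible of it) and "box" ([left, top, right, bottom] in pixels, round what is visible of it).
The state is a dict: "time_s": time; "q": joint angles; "qd": joint speeds; "effort": joint torques, N m; "eef_pos": TCP position; "tool_rot": TCP orientation; "ft_force": force on the tool from outside, world axes, zero at the start; "moment": the same for the moment, N m; "width": opening from 0.0 (shut) to 1.0 (fully open).
Only numpy, scipy, OpenCV 4.12 (cv2) and the standard library are available. Lean on these libraries where they do the work, as an engineer would, in place of code of your own. Each camera call takes 0.05 s, during which the arm holds its last target. There are 200 camera calls.

### The job

Set up the small mixing tank for a run: fold down its right lid half and then the left one, whose metal strips lap over the right. Then take the agitator from its stand by the black knob, lower its shaft through the round opening in the shut lid into the drive hub, turn it until its key slips into the keyway, and push it fully home against the spring in the hub, without forcing it. Finish while still holding the knob and pressing the agitator home, so that I can tighten the lock screw; leave the bottle, flask, well plate and timer where they are.

Things in the scene. Friction and masses are not known exactly. Their poses are not given: they have to be found in the camera images.
- tank: Mixing tank, fixed; origin under its middle on the bench, x from its front panel to its back, y to its left, z up. White plinth 206 x 236 mm, 30 high, steel trough 190 (x) x 220 (y) mm, walls up to z 116 mm. The drive hub stands in the middle. With both lid halves shut (upper face z 120 mm) a round opening 54 mm wide is left above the hub.
- hub_mouth (a point): Centre of the upper face of the aluminium drive hub (45 mm wide), z 74 mm; axes of the tank, not of the hub. Bore 18 mm, slightly chamfered, with one keyway 8 mm wide, 15 mm out from the axis, open at the top. The keyway points anywhere within 0.6 rad either side of the tank's x axis: see the orange mark beyond it while the lid is open, or turn and feel. The hub itself is too stiff to turn (2 N m).
- seat_spring (a joint): How far the brass spring seat at the bottom of the bore is pressed down, m: 0 free, 0.006 with the agitator fully home. It meets the shaft for the last 6 mm and pushes up with 3 N at first, 8 N when home; so an agitator that is let go rises again.
- lid_right (a joint): Right lid half (-y side): smoke-tinted plate 4 mm thick, 186 mm along x, 108 mm from hinge to free edge. Hinge along the tank's x at y -110, z 118 mm. Rad: 0 shut and level, pi/2 upright, 2.0 the stop; starts at 1.65 to 1.95, leaning outwards. A friction hinge (0.10 N m) keeps it where it is left: push the outer face inwards, then down until shut.
- lid_left (a joint): Left lid half (+y side), mirror image of the right one, hinge at tank y +110, z 118 mm; same values and friction hinge. Steel strips on its free edge lap 8 mm over the right half. Both halves: half-round notch of 27 mm radius in the middle of the free edge; steel pull 16 mm high on the outer face, at tank x -82 to -50 mm, 72 mm from the hinge.
- lid_right_push (a point): Point on the outer (when shut, upper) face of the right lid half, 95 mm from its hinge, at tank x +55 mm, where it can be pushed; moves with the lid. z points out of the outer face.
- lid_left_push (a point): The same point on the left lid half: outer face, 95 mm from its hinge, at tank x +55 mm.
- agitator_knob (a point): Centre of the round black knob (32 mm wide, 40 high) on top of the loose agitator; z along the shaft, up; x is where the key points (orange marks on the knob's top and on the cap). With the agitator upright, it is 84 mm above hub_mouth when home, and 106 mm above it while the key still rests on the hub's face beside the keyway.
- agitator: The agitator, 0.24 to 0.35 kg; origin at the lower end of the shaft, 118 mm below agitator_knob, same axes. Heights from there: chamfered pilot 16 mm thick from 0; brass key 5 mm wide, 13 mm out from the axis, 12 to 33; shoulder 29 mm wide from 34 (meets the hub's face when home); paddle 38 mm across, 47 to 65; white cap 72 mm wide, 85 to 92; knob 98 to 138.
- stand_rim (a point): Centre of the rim of the fixed white stand (sleeve 70 mm outside, 60 inside, rim 93 mm above the bench, foot 92 mm wide). The agitator hangs upright in it by its cap, which lies loose on the rim; the knob's centre is 33 mm above the rim. Lift it straight up by 95 mm or more to clear it.
- bottle: Bystander: reagent bottle with a blue cap, 63 mm wide, 126 high, behind the stand; origin at its foot.
- flask: Bystander: small culture flask with pink medium, lying flat, 50 x 102 x 32 mm, left of the tank; origin at its underside.
- plate: Bystander: clear six-well plate, 85 x 127 x 20 mm, behind and right of the tank; origin at its underside.
- timer: Bystander: white digital bench timer, 30 x 66 x 59 mm, left of the tank; origin at its underside.
There are look-alikes about, which are no part of the job. Leave any pink or red look-alike of the agitator alone.

How it is judged:
By the outcome, as a careful person would: the job done as asked, in the order asked, and still so for the second after the job is handed in, while the arm keeps its last pose, push and grip.
It also fails if it takes over 72 s, if anything falls off the work surface, if the arm or the gripper's body presses on something with over 40 N, if the wrist force passes 120 N, or if a joint passes its speed limit or range.

## Working session

There is one attempt and no reset: what is moved stays moved. The work goes in short steps, Python scripts to look and compute and a shell command to move; the robot and the scene stay as the last step left them, time stands still between calls to the robot, and variables do not carry over. Pictures are saved under pics/ and viewed, about 8 in all and at most 12, crops included, and the job is handed in when it is done.

```bash
ls; mkdir -p pics
cat > h.py <<'E'
import numpy as np, cv2
from rig import bot, optics, models
def cam(name):
    c=optics.calibration(name)
    if 'hand_eye' in c:
        s=bot.get_state(); T=np.eye(4); T[:3,:3]=np.array(s['tool_rot']); T[:3,3]=s['eef_pos']
        return np.array(c['mtx']), T@np.array(c['hand_eye'])
    T=np.eye(4); T[:3,:3]=np.array(c['attitude']); T[:3,3]=c['origin']
    return np.array(c['mtx']),T
def shot(name):
    K,T=cam(name); im,d=optics.get_image(name)
    v,u=np.mgrid[:384,:512]
    P=np.stack([(u-K[0,2])/K[0,0]*d,(v-K[1,2])/K[1,1]*d,d],-1)@T[:3,:3].T+T[:3,3]
    P[d==0]=np.nan
    return im,d,P,K,T
def save(n,im,sc=1,box=None):
    if box: im=im[box[1]:box[3],box[0]:box[2]]
    cv2.imwrite('pics/'+n,cv2.resize(im[...,::-1],None,fx=sc,fy=sc,interpolation=cv2.INTER_CUBIC))
E
python3 - <<'E'
from h import *
np.set_printoptions(precision=4,suppress=True)
s=bot.get_state()
for k,v in s.items(): print(k,np.round(v,3).tolist())
print(bot.grip_point_offset)
ims=[]
for n in ('scene','top'):
    im,d,P,K,T=shot(n); np.savez(n+'.npz',im=im,P=P,K=K,T=T); ims.append(im); print(n,K.tolist(),T)
save('a.png',np.vstack(ims),0.78*1.0)
save('a1.png',ims[0],1.5); save('a2.png',ims[1],1.5)
for t in ('agitator','stand_rim','tank','lid_left','lid_right','agitator_knob'):
    for n in ('scene','top'):
        print(t,n,[(np.round(r['box']).tolist(),round(r['p'],2)) for r in models.boxes_of(n,t)])
E
```

```text
pics
time_s 0.0
q [1.069, 0.314, 0.045, 1.304, -0.0, 1.431]
qd [0.001, -0.0, -0.002, -0.001, -0.0, 0.001]
effort [-0.002, -48.064, 29.852, 0.02, -0.0, -0.0]
eef_pos [0.203, 0.537, 0.23]
tool_rot [[-0.935, 0.354, -0.001], [0.354, 0.935, -0.002], [0.0, -0.002, -1.0]]
ft_force [-0.539, -0.165, 0.257]
moment [-0.005, 0.01, -0.025]
width 0.998
-0.0187
scene [[356.68552909667903, 0.0, 254.319215684558], [0.0, 356.68552909667903, 195.7502316490195], [0.0, 0.0, 1.0]] [[ 0.4369 -0.4951  0.751  -0.4234]
 [-0.8995 -0.2348  0.3684 -0.5559]
 [-0.0061 -0.8365 -0.548   0.738 ]
 [ 0.      0.      0.      1.    ]]
top [[481.55963824101826, 0.0, 255.5195825077317], [0.0, 481.55963824101826, 189.38787085822466], [0.0, 0.0, 1.0]] [[-0.3126 -0.9059  0.2858 -0.0583]
 [-0.9499  0.2979 -0.0946  0.0544]
 [ 0.0006 -0.301  -0.9536  1.7998]
 [ 0.      0.      0.      1.    ]]
agitator scene [([233.0, 202.0, 255.0, 246.0], 0.96), ([263.0, 199.0, 286.0, 234.0], 0.68), ([384.0, 251.0, 416.0, 296.0], 0.66), ([313.0, 196.0, 335.0, 214.0], 0.62), ([355.0, 224.0, 383.0, 265.0], 0.59)]
agitator top [([347.0, 167.0, 367
[... 385 characters left out ...]
scene [([164.0, 127.0, 206.0, 178.0], 0.98)]
lid_left top [([160.0, 166.0, 185.0, 218.0], 0.76)]
lid_right scene [([237.0, 140.0, 262.0, 187.0], 0.72)]
lid_right top [([230.0, 145.0, 254.0, 193.0], 0.74)]
agitator_knob scene [([267.0, 199.0, 287.0, 237.0], 0.88), ([312.0, 197.0, 335.0, 215.0], 0.87), ([383.0, 253.0, 417.0, 297.0], 0.83), ([231.0, 207.0, 253.0, 247.0], 0.67), ([354.0, 223.0, 382.0, 265.0], 0.55)]
agitator_knob top [([349.0, 165.0, 371.0, 182.0], 0.69), ([279.0, 183.0, 295.0, 201.0], 0.66), ([303.0, 156.0, 325.0, 177.0], 0.61), ([263.0, 212.0, 283.0, 230.0], 0.55), ([381.0, 180.0, 404.0, 193.0], 0.49), ([160.0, 165.0, 187.0, 221.0], 0.49), ([296.0, 127.0, 316.0, 150.0], 0.28)]
```

View pics/a1.png

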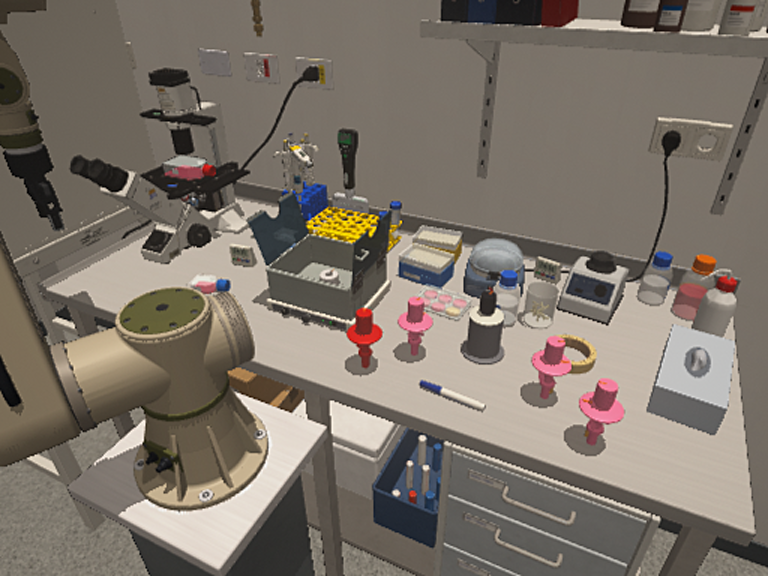

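View pics/a2.png

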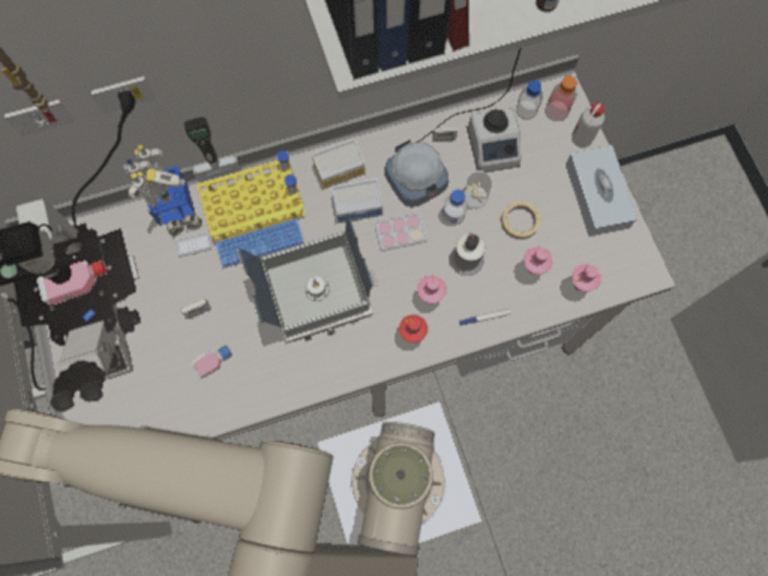

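The black-knobbed agitator in the white stand (scene ~(324,205), top ~(313,166)) is the one meant. The others at scene (243,225), (276,216), (369,245) and (400,274) are red or pink and stand free. The tank is at scene (215,175), with both lids leaning outwards.

Run:
```python
from h import *
np.set_printoptions(precision=4,suppress=True)
crops=[]
for n in ('scene','top'):
    f=np.load(n+'.npz'); P=f['P']; im=f['im']
    bx=(155,120,270,222) if n=='scene' else (155,140,260,232)
    m=np.zeros((384,512),bool); m[bx[1]:bx[3],bx[0]:bx[2]]=1
    Q=P[m&(P[...,2]>.02)&(P[...,2]<.035)]
    print(n,'plinth',len(Q),cv2.minAreaRect(Q[:,:2].astype(np.float32)))
    Q=P[m&(P[...,2]>.108)&(P[...,2]<.119)]
    print(n,'rim',len(Q),cv2.minAreaRect(Q[:,:2].astype(np.float32)))
    for t,b in (('hub',(.068,.08)),):
        Q=P[m&(P[...,2]>b[0])&(P[...,2]<b[1])]; print(len(Q))
    kb=(305,192,345,250) if n=='scene' else (298,152,328,190)
    S=P[kb[1]:kb[3],kb[0]:kb[2]].reshape(-1,3); I=im[kb[1]:kb[3],kb[0]:kb[2]].reshape(-1,3)
    dark=(I.max(1)<60)&(S[:,2]>.09)&(S[:,2]<.16)
    print('knob',dark.sum(),np.nanmedian(S[dark],0),S[dark].min(0),S[dark].max(0))
    cp=(S[:,2]>.085)&(S[:,2]<.11)&(I.min(1)>110)
    print('cap',cp.sum(),S[cp].mean(0),S[cp].min(0),S[cp].max(0))
    a=im[bx[1]:bx[3],bx[0]:bx[2]]; crops.append(cv2.resize(a,(400,380),interpolation=cv2.INTER_CUBIC))
    a=im[kb[1]-20:kb[3]+10,kb[0]-20:kb[2]+20]; crops.append(cv2.resize(a,(300,380),interpolation=cv2.INTER_CUBIC))
save('b.png',np.vstack([np.hstack(crops[:2]),np.hstack(crops[2:])]),.78)
```

```text
scene plinth 876 ((0.6655533313751221, 0.3005644679069519), (0.7586164474487305, 0.5438305139541626), 89.69429016113281)
scene rim 661 ((0.6839826703071594, 0.10052624344825745), (0.8834488391876221, 0.4599113166332245), 47.146305084228516)
644
knob 134 [ 0.4678 -0.3543  0.1312] [ 0.4583 -0.3691  0.0912] [ 0.4867 -0.3248  0.149 ]
cap 255 [ 0.5017 -0.3591  0.0968] [ 0.443  -0.3877  0.0852] [ 0.6017 -0.3188  0.102 ]
top plinth 2138 ((0.5608078241348267, 0.05179046094417572), (0.40987542271614075, 0.35741326212882996), 71.1858139038086)
top rim 291 ((0.5115664601325989, 0.045226193964481354), (0.2032238245010376, 0.21858909726142883), 1.234391689300537)
248
knob 8 [ 0.4671 -0.3426  0.1304] [ 0.4641 -0.3488  0.1237] [ 0.4768 -0.3373  0.1408]
cap 188 [ 0.4721 -0.3481  0.098 ] [ 0.443  -0.3865  0.0857] [ 0.5152 -0.3171  0.1098]
```

View pics/b.png

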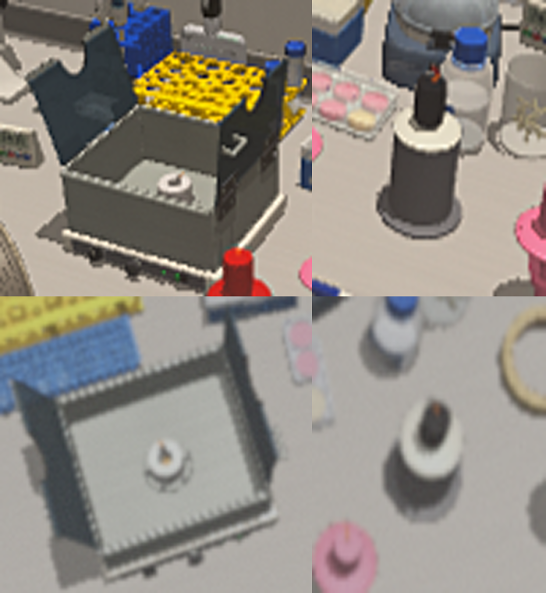

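```bash
python3 - <<'E'
from h import *
np.set_printoptions(precision=4,suppress=True)
print(optics.calibration('wrist'))
f=np.load('top.npz'); P=f['P']; im=f['im'];K=f['K'];T=f['T']
# trough floor: points inside the trough, z between .02 and .06
m=np.zeros((384,512),bool); m[150:225,170:248]=1
Q=P[m]; z=Q[:,2]
print(np.histogram(z,bins=np.arange(0,.24,.01)))
Q=Q[(z>.030)&(z<.045)]; print(cv2.minAreaRect(Q[:,:2].astype(np.float32)))
I=im[140:232,155:260].astype(int); o=(I[...,0]-I[...,2]>60)
print('orange',[(v+140,u+155,P[v+140,u+155],I[v,u]) for v,u in zip(*np.where(o)) if P[v+140,u+155][2]<.1][:20])
E
python3 -m pendant '[[[0,0,0,0.03,-0.05,0.1,1],[0,0,0,0.07,-0.12,0.2,1],[0,0,0,0.13,-0.2,0.27,1],[0,0,0,0.18,-0.3,0.31,1],[0,0,0,0.24,-0.4,0.34,1],[0,0,0,0.3,-0.5,0.36,1],[0,0,0,0.36,-0.6,0.36,1],[0,0,0,0.42,-0.7,0.36,1],[0,0,0,0.48,-0.8,0.36,1],[0,0,0,0.52,-0.9,0.36,1]]]'
```

```text
{'mtx': array([[271.4477,   0.    , 254.5347],
       [  0.    , 271.4477, 199.1689],
       [  0.    ,   0.    ,   1.    ]]), 'hand_eye': array([[ 0.0007, -0.9553, -0.2958,  0.0746],
       [ 1.    ,  0.0009, -0.0007,  0.0007],
       [ 0.001 , -0.2958,  0.9553, -0.1424],
       [ 0.    ,  0.    ,  0.    ,  1.    ]])}
(array([ 510,  102,  817, 1717,  357,  127,  128,  182,  116,   99,  111,
        281,  116,   63,   86,   66,   83,   67,   65,   62,   59,   53,
         67]), array([0.  , 0.01, 0.02, 0.03, 0.04, 0.05, 0.06, 0.07, 0.08, 0.09, 0.1 ,
       0.11, 0.12, 0.13, 0.14, 0.15, 0.16, 0.17, 0.18, 0.19, 0.2 , 0.21,
       0.22, 0.23]))
((0.5643560886383057, 0.050936996936798096), (0.34097474813461304, 0.22993911802768707), 3.2446279525756836)
orange [(np.int64(140), np.int64(155), array([0.7782, 0.1921, 0.0609]), array([192, 179,  89])), (np.int64(140), np.int64(156), array([0.7734, 0.1879, 0.0683]), array([194, 179,  89])), (np.int64(140), np.int64(157), array([0.7733, 0.1843, 0.066 ]), array([190, 176,  86])), (np.int64(140), np.int64(158), array([0.776 , 0.1812, 0.0578]), ar
[... 910 characters left out ...]
), (np.int64(140), np.int64(169), array([0.7618, 0.1402, 0.0594]), array([192, 183,  91])), (np.int64(140), np.int64(170), array([0.7562, 0.136 , 0.0687]), array([176, 164,  81])), (np.int64(140), np.int64(171), array([0.7605, 0.1329, 0.0568]), array([182, 168,  86])), (np.int64(140), np.int64(172), array([0.7816, 0.1312, 0.0094]), array([185, 172,  88])), (np.int64(140), np.int64(173), array([0.7736, 0.1268, 0.0236]), array([175, 160,  82])), (np.int64(140), np.int64(174), array([0.7813, 0.1237, 0.0047]), array([152, 133,  66]))]
time_s: 1.95
eef_pos: [0.4646, 0.0859, 0.4112]
tool_rot: [[-0.935, 0.354, 0.001], [0.354, 0.935, 0.0], [-0.0, 0.0, -1.0]]
ft_force: [1.1, -0.1, -0.1]
width: -0.001
```

Run:
```python
from h import *
im,d,P,K,T=shot('wrist'); np.savez('w1.npz',im=im,P=P,K=K,T=T); save('w1.png',im,1.5)
print(T[:3])
```

```text
[[ 3.53706132e-01  8.93466364e-01  2.76784806e-01  3.95005361e-01]
 [ 9.35356379e-01 -3.37660867e-01 -1.05326083e-01  1.12981810e-01]
 [-6.45914578e-04  2.96146915e-01 -9.55142182e-01  5.53629918e-01]]
```

View pics/w1.png

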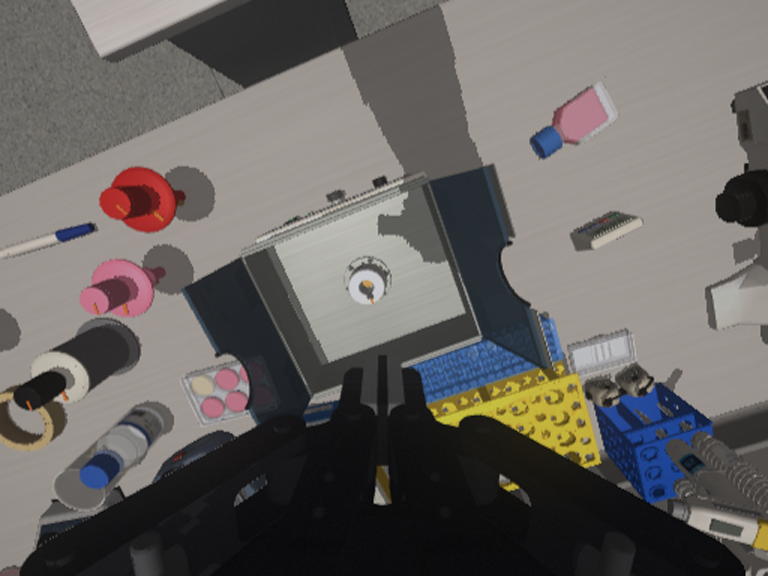

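Run:
```python
from h import *
np.set_printoptions(precision=4,suppress=True)
f=np.load('w1.npz'); P=f['P']; im=f['im'].astype(int);K=f['K'];T=f['T']
z=P[...,2]
# hub
m=np.zeros(z.shape,bool); m[165:210,220:270]=1
q=m&(abs(z-.074)<.004); Q=P[q]; print('hub',q.sum(),np.median(z[q]))
print(cv2.minEnclosingCircle(Q[:,:2].astype(np.float32)),Q.mean(0)); hc=np.array(cv2.minEnclosingCircle(Q[:,:2].astype(np.float32))[0])
o=m&(im[...,0]-im[...,2]>50); v,u=np.where(o); print('orange',len(v),P[o].mean(0),u.mean(),v.mean(), im[o].mean(0))
dd=P[o].mean(0)[:2]-hc; print('keyway dir',dd,np.degrees(np.arctan2(dd[1],dd[0])))
# floor
fm=np.zeros(z.shape,np.uint8); fm[120:270,160:325]=1
zz=z[fm>0]; h=np.histogram(zz,bins=np.arange(.02,.06,.004)); print(h)
fl=(fm>0)&(z>.028)&(z<.044); Q=P[fl]
lo=np.percentile(Q,1,0)
n,l,st,c=cv2.connectedComponentsWithStats(fl.astype(np.uint8)); k=1+np.argmax(st[1:,4]); print(st[k])
Q=P[l==k]; print('floor',Q[:,2].mean(),cv2.minAreaRect(Q[:,:2].astype(np.float32)))
# rim
r=np.zeros(z.shape,bool); r[105:280,150:330]=1
r&=(abs(z-.115)<.003); Q=P[r]; print('rim',len(Q),cv2.minAreaRect(Q[:,:2].astype(np.float32)))
np.save('rim.npy',Q)
for nm,bx in (('R',(130,165,205,290)),('L',(285,110,370,250))):
    mm=np.zeros(z.shape,bool); mm[bx[1]:bx[3],bx[0]:bx[2]]=1
    Q=P[mm&(z>.13)&(z<.235)]; 
    c=np.median(Q,0)
    for i in range(8):
        U,S,V=np.linalg.svd(Q-Q.mean(0),full_matrices=False); e=abs((Q-Q.mean(0))@V[2]); Q=Q[e<max(.003,np.percentile(e,85))] if i<7 else Q
    print(nm,len(Q),'n',V[2],'cen',Q.mean(0),'zmax',Q[:,2].max(),'lean deg',np.degrees(np.arcsin(abs(V[2,2]))),'hingedir',np.degrees(np.arctan2(-V[2,0],V[2,1])),Q.min(0),Q.max(0))
# knob
b=np.zeros(z.shape,bool); b[240:290,8:60]=1
dk=b&(im.max(-1)<70)&(z>.09)&(z<.17); Q=P[dk]; print('knob',len(Q),Q.min(0),Q.max(0),Q.mean(0)); 
tp=b&(abs(z-.146)<.004);Q=P[tp];print('top',len(Q),cv2.minEnclosingCircle(Q[:,:2].astype(np.float32)),Q.mean(0))
b[220:290,8:90]=1
tp=b&(abs(z-.0995)<.004)&(im.min(-1)>90);Q=P[tp];print('cap',len(Q),cv2.minEnclosingCircle(Q[:,:2].astype(np.float32)),Q[:,2].mean())
o=b&(im[...,0]-im[...,2]>60)&(im[...,0]>130);v,u=np.where(o)
for a in zip(u,v): print(a,P[a[1],a[0]],im[a[1],a[0]])
```

```text
hub 381 0.07391218579420916
((0.5134651064872742, 0.046538930386304855), 0.022758344188332558) [0.5124 0.047  0.0738]
orange 27 [0.5181 0.0464 0.0522] 244.92592592592592 190.88888888888889 [186.8889 144.5556  91.7778]
keyway dir [ 0.0047 -0.0002] -2.208697341311712
(array([ 182, 1015,  878, 8362,  435,  316,  192,  174,  167]), array([0.02 , 0.024, 0.028, 0.032, 0.036, 0.04 , 0.044, 0.048, 0.052,
       0.056]))
[ 176  124  135  121 9153]
floor 0.03441001549546009 ((0.5165146589279175, 0.04640451818704605), (0.178571417927742, 0.21312689781188965), 0.7397025227546692)
rim 1566 ((0.513498067855835, 0.04620826989412308), (0.19911789894104004, 0.21886728703975677), 0.7441712617874146)
R 3766 n [ 0.0119 -0.9936 -0.1121] cen [ 0.4998 -0.0681  0.1799] zmax 0.23010093654445996 lean deg 6.435215326251496 hingedir -179.31148369774078 [ 0.4219 -0.0769  0.13  ] [ 0.6075 -0.061   0.2301]
L 4427 n [ 0.0124 -0.9482  0.3173] cen [0.5048 0.1765 0.186 ] zmax 0.23190272122691297 lean deg 18.500995920312373 hingedir -179.24873559313775 [0.4186 0.1575 0.13  ] [0.6048 0.1955 0.2319]
knob 578 [ 0.465  -0.
[... 5582 characters left out ...]

(np.int64(34), np.int64(287)) [ 0.5665 -0.487   0.0249] [171 151 109]
(np.int64(31), np.int64(288)) [ 0.5663 -0.4947  0.0251] [172 151 110]
(np.int64(32), np.int64(288)) [ 0.5671 -0.4928  0.0249] [172 150 109]
(np.int64(33), np.int64(288)) [ 0.5684 -0.4922  0.0235] [171 149 109]
(np.int64(34), np.int64(288)) [ 0.5691 -0.4897  0.0239] [171 150 109]
(np.int64(30), np.int64(289)) [ 0.5678 -0.4988  0.0247] [173 151 110]
(np.int64(31), np.int64(289)) [ 0.5688 -0.4972  0.0243] [173 151 110]
(np.int64(32), np.int64(289)) [ 0.5694 -0.4944  0.0248] [172 150 109]
(np.int64(33), np.int64(289)) [ 0.5701 -0.4919  0.0252] [169 148 107]
(np.int64(34), np.int64(289)) [ 0.5716 -0.4922  0.023 ] [171 150 109]
```

Run:
```python
from h import *
np.set_printoptions(precision=4,suppress=True)
f=np.load('w1.npz'); P=f['P']; im=f['im'].astype(int);K=f['K'];T=f['T']
for v in range(193,206):
  for u in range(238,258):
    c=im[v,u]
    if c[0]-c[2]>60 and c[1]<c[0]*.72: print(u,v,P[v,u],c,np.degrees(np.arctan2(P[v,u,1]-.0465,P[v,u,0]-.5135)).round(1))
save('key.png',f['im'],10,(222,168,270,212))
W=np.concatenate([np.load(n)['P'].reshape(-1,3) for n in ('scene.npz','top.npz','w1.npz')])
def mx(x0,x1,y0,y1):
    q=W[(W[:,0]>x0)&(W[:,0]<x1)&(W[:,1]>y0)&(W[:,1]<y1)&(W[:,2]<.4)]; return q[:,2].max().round(3) if len(q) else None
print('Lside'); 
for y in np.arange(.2,.32,.02): print(round(y,2),[mx(x,x+.02,y,y+.02) for x in np.arange(.48,.66,.02)])
print('Rside')
for y in np.arange(-.2,-.06,.02): print(round(y,2),[mx(x,x+.02,y,y+.02) for x in np.arange(.48,.66,.02)])
print('stand')
for y in np.arange(-.43,-.25,.02): print(round(y,2),[mx(x,x+.02,y,y+.02) for x in np.arange(.38,.62,.02)])
print(bot.get_state()['q'])
```

```text
247 199 [0.5283 0.0474 0.0755] [159 108  72] 3.4
247 200 [0.5311 0.0462 0.0721] [196 137  96] -0.9
248 201 [0.5328 0.0476 0.075 ] [195 120  68] 3.4
Lside
0.2 [np.float64(0.006), np.float64(0.003), np.float64(0.01), np.float64(0.008), np.float64(0.006), np.float64(0.012), np.float64(0.006), np.float64(0.003), np.float64(0.046), np.float64(0.036)]
0.22 [np.float64(0.006), np.float64(0.011), np.float64(0.01), np.float64(0.008), np.float64(0.006), np.float64(0.01), np.float64(0.007), np.float64(0.007), np.float64(0.045), np.float64(0.038)]
0.24 [np.float64(0.007), np.float64(0.007), np.float64(0.007), np.float64(0.012), np.float64(0.01), np.float64(0.012), np.float64(0.01), np.float64(0.007), np.float64(0.041), np.float64(0.038)]
0.26 [np.float64(0.009), np.float64(0.009), np.float64(0.009), np.float64(0.009), np.float64(0.01), np.float64(0.008), np.float64(0.008), np.float64(0.006), np.float64(0.029), np.float64(0.031)]
0.28 [np.float64(0.015), np.float64(0.01), np.float64(0.008), np.float64(0.007), np.float64(0.01), np.float64(0.014), np.float64(0.008), np.float64(0.013), np.float64(0.
[... 3224 characters left out ...]
p.float64(0.01), np.float64(0.009), np.float64(0.01), np.float64(0.007), np.float64(0.007), np.float64(0.01), np.float64(0.011), np.float64(0.009), np.float64(0.012), np.float64(0.012)]
-0.29 [np.float64(0.005), np.float64(0.01), np.float64(0.01), np.float64(0.011), np.float64(0.011), np.float64(0.01), np.float64(0.007), np.float64(0.014), np.float64(0.009), np.float64(0.02), np.float64(0.023), np.float64(0.024)]
-0.27 [np.float64(0.094), np.float64(0.095), np.float64(0.09), np.float64(0.003), np.float64(0.012), np.float64(0.009), np.float64(0.008), np.float64(0.009), np.float64(0.023), np.float64(0.027), np.float64(0.034), np.float64(0.027)]
[ 0.0042  0.129   0.2479  1.6891 -0.0038  0.3714]
```

View pics/key.png

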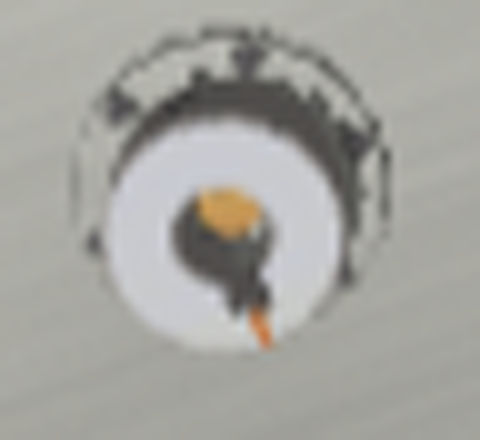

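The orange mark on the hub points at about world +x (a few degrees at most). The keyway, the bore and the hub ring agree with this. Now the right lid.

```bash
python3 -m pendant '[[[0,0,0.04,0.08,-0.09,0,1],[0,0,0.08,0.15,-0.19,0,1],[0,0,0.115,0.2,-0.3,0,1],[0,0,0.115,0.2,-0.4,-0.06,1],[0,0,0.115,0.2,-0.43,-0.17,1],[0,0,0.115,0.2,-0.43,-0.28,1],[0,0,0.115,0.2,-0.43,-0.38,1],[0,0,0.115,0.2,-0.43,-0.43,1],[0,0,0.115,0.2,-0.4,-0.43,1],[0,0,0.115,0.2,-0.36,-0.43,1]]]'
python3 - <<'E'
from h import *
f=np.load('w1.npz');K=f['K'];T=f['T']
def g(u,v,z=.074):
    r=T[:3,:3]@np.linalg.inv(K)@[u,v,1]; return T[:3,3]+r*(z-T[2,3])/r[2]
a=[g(222-.5+x/10,168-.5+y/10) for x,y in((226,235),(262,328),(250,312),(271,348))]; print(a)
for b in a[1:]: print(np.degrees(np.arctan2(*(b-a[0])[1::-1])))
print(np.degrees(np.arctan2(*(a[3]-a[2])[1::-1])))
E
```

```text
time_s: 3.25
eef_pos: [0.5642, -0.0912, 0.1977]
tool_rot: [[-1.0, 0.001, 0.002], [0.001, 1.0, -0.0], [-0.002, -0.0, -1.0]]
ft_force: [1.1, -0.9, -0.2]
width: 0.003
[array([0.51257095, 0.04774589, 0.074     ]), array([0.53157061, 0.04747313, 0.074     ]), array([0.5278936 , 0.04651619, 0.074     ]), array([0.53579201, 0.04763221, 0.074     ])]
-0.8224726079126494
-4.5883815560081285
-0.2804934656303333
8.042488610225229
```

```bash
python3 -m pendant '[[[0,0,0,0,0.022,0.006,1],[0,0,0,0,0.064,0.002,1],[0,0,0,0,0.104,-0.014,1],[0,0,0,0,0.137,-0.038,1],[0,0,0,0,0.163,-0.07,1],[0,0,0,0,0.18,-0.108,1],[0,0,0,0,0.184,-0.128,1],[0,0,0,0,0.186,-0.142,1],[0,0,0,0,0.186,-0.152,1],[0,0,0,0,0.186,-0.154,1]]]'
```

```text
time_s: 4.5
eef_pos: [0.5634, 0.0007, 0.12]
tool_rot: [[-1.0, 0.001, 0.0], [0.001, 1.0, 0.0], [-0.0, 0.0, -1.0]]
ft_force: [-4.4, 1.8, 9.4]
width: 0.003
```

```bash
python3 -m pendant '[[[0,0,0,0,0.0,0.12,1],[0,0,0,0,0.06,0.23,1],[0,0,0,0,0.16,0.3,1],[0,0,0,0,0.28,0.3,1],[0,0,0,0,0.4,0.3,1],[0,0,0,0,0.48,0.3,1],[0,0,0,0,0.48,0.2,1],[0,0,0,0,0.48,0.154,1],[0,0,0,0,0.45,0.154,1],[0,0,0,0,0.41,0.154,1]]]'
python3 - <<'E'
from h import *
im,d,P,K,T=shot('scene'); f=np.load('top.npz')
im2=shot('top')[0]
save('c.png',np.hstack([cv2.resize(im[120:225,150:275],(420,353)),cv2.resize(im2[135:235,150:265],(380,353))]))
E
```

```text
time_s: 5.75
eef_pos: [0.5643, 0.2047, 0.1976]
tool_rot: [[-1.0, 0.001, 0.002], [0.001, 1.0, 0.001], [-0.002, 0.001, -1.0]]
ft_force: [0.4, 1.6, 1.1]
width: -0.0
```

View pics/c.png

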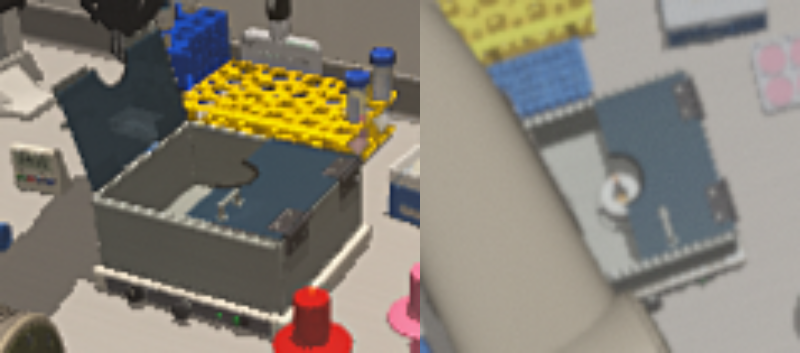

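```bash
python3 -m pendant '[[[0,0,0,0,-0.038,0.002,1],[0,0,0,0,-0.066,0.006,1],[0,0,0,0,-0.107,0.002,1],[0,0,0,0,-0.146,-0.014,1],[0,0,0,0,-0.18,-0.038,1],[0,0,0,0,-0.206,-0.07,1],[0,0,0,0,-0.223,-0.108,1],[0,0,0,0,-0.228,-0.135,1],[0,0,0,0,-0.229,-0.15,1],[0,0,0,0,-0.229,-0.154,1]]]'
```

```text
time_s: 7.1
eef_pos: [0.5628, 0.0908, 0.1199]
tool_rot: [[-1.0, 0.0, -0.001], [0.0, 1.0, -0.001], [0.001, -0.001, -1.0]]
ft_force: [-6.3, -2.1, 14.4]
width: 0.002
```

```bash
python3 -m pendant '[[[0,0,0,0,0,0.12,1],[0,0,0,-0.02,-0.04,0.23,1],[0,0,0,-0.05,-0.14,0.29,1],[0,0,0,-0.08,-0.26,0.33,-1],[0,0,0,-0.11,-0.38,0.364,-1],[0,0,0,-0.14,-0.5,0.364,-1],[0,0,0,-0.16,-0.62,0.364,-1],[0,0,0,-0.166,-0.74,0.364,-1],[0,0,0,-0.166,-0.85,0.364,-1],[0,0,0,-0.166,-0.883,0.364,-1]]]'
python3 - <<'E'
from h import *
np.set_printoptions(precision=4,suppress=True)
im,d,P,K,T=shot('wrist'); np.savez('w2.npz',im=im,P=P,K=K,T=T)
im2=shot('top')[0]
z=P[...,2]; I=im.astype(int)
near=(np.hypot(P[...,0]-.481,P[...,1]+.35)<.06)
tp=near&(abs(z-.146)<.004);Q=P[tp];print('top',len(Q),cv2.minEnclosingCircle(Q[:,:2].astype(np.float32)),Q.mean(0))
tp=near&(abs(z-.0995)<.004)&(I.min(-1)>80);Q=P[tp];print('cap',len(Q),cv2.minEnclosingCircle(Q[:,:2].astype(np.float32)),Q.mean(0))
o=near&(I[...,0]-I[...,2]>60)&(I[...,0]>120)
for nm,b in (('knobmark',z>.13),('capmark',(z<.115)&(z>.09))):
    q=o&b; print(nm,q.sum(),P[q].mean(0), np.argwhere(q).mean(0))
    if q.sum()>3: print(P[q][:,:2].min(0),P[q][:,:2].max(0)); vx,vy=cv2.fitLine(P[q][:,:2].astype(np.float32),cv2.DIST_L2,0,.01,.01)[:2].ravel(); print('line',np.degrees(np.arctan2(vy,vx)))
print(bot.get_state()['q'])
save('d.png',np.hstack([im,cv2.resize(im2[135:235,150:265],(442,384))]),.83)
E
```

```text
time_s: 8.35
eef_pos: [0.4801, -0.3531, 0.3003]
tool_rot: [[-1.0, 0.004, -0.0], [0.004, 1.0, 0.0], [0.0, 0.0, -1.0]]
ft_force: [0.1, 0.3, -0.3]
width: 0.997
top 596 ((0.48108044266700745, -0.351418673992157), 0.015971172600984573) [ 0.4804 -0.3513  0.1458]
cap 1490 ((0.48101258277893066, -0.3514484763145447), 0.03579935058951378) [ 0.4753 -0.3519  0.0985]
knobmark 0 [nan nan nan] [nan nan]
capmark 3 [ 0.5097 -0.3586  0.0995] [197.6667 250.3333]
[-0.7665  0.3496  0.2649  1.4874  0.0002 -0.7641]<stdin>:11: RuntimeWarning: Mean of empty slice.
  ret = um.true_divide(
```

View pics/d.png

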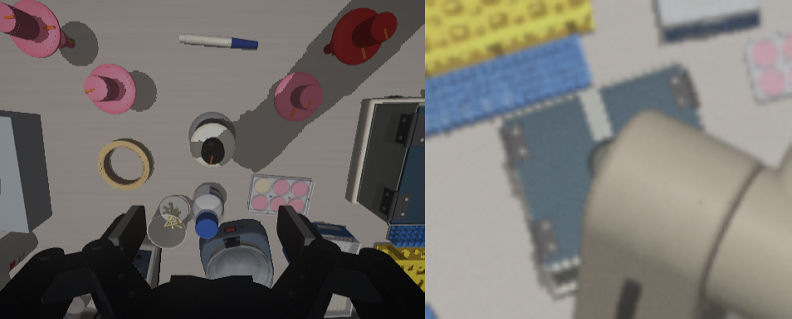

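```bash
python3 -m pendant '[[[0,0,0,0,-0.002,-0.1,-1],[0,0,0,0,-0.002,-0.2,-1],[0,0,0,0,-0.002,-0.3,-1],[0,0,0,0,-0.002,-0.36,-1],[0,0,0,0,-0.002,-0.384,-1],[0,0,0,0,-0.002,-0.384,-1],[0,0,0,0,-0.002,-0.384,1],[0,0,0,0,-0.002,-0.384,1],[0,0,0,0,-0.002,-0.384,1],[0,0,0,0,-0.002,-0.384,1]]]' 60; python3 -m pendant '[[[0,0,0,0,0,0,1],[0,0,0,0,0,0,1],[0,0,0,0,0,0.06,1],[0,0,0,0,0,0.14,1],[0,0,0,0,0,0.22,1],[0,0,0,0,0,0.3,1],[0,0,0,0,0,0.36,1],[0,0,0,0,0,0.38,1],[0,0,0,0,0,0.38,1],[0,0,0,0,0,0.38,1]]]'
python3 - <<'E'
from h import *
print(np.round(bot.get_state()['ft_force'],2),np.round(bot.get_state()['eef_pos'],4))
im=shot('wrist')[0]; save('e.png',im,1.4)
f=shot('scene'); np.savez('s2.npz',im=f[0],P=f[2])
E
```

```text
time_s: 9.7
eef_pos: [0.481, -0.3516, 0.1104]
tool_rot: [[-1.0, 0.001, 0.001], [0.001, 1.0, -0.001], [-0.001, -0.001, -1.0]]
ft_force: [-0.3, 2.9, 6.4]
width: 0.365
time_s: 10.95
eef_pos: [0.48, -0.3507, 0.2974]
tool_rot: [[-1.0, 0.001, -0.002], [0.001, 1.0, 0.002], [0.002, 0.002, -1.0]]
ft_force: [-0.3, 0.3, -3.1]
width: 0.359
[-0.34  0.27 -3.11] [ 0.48   -0.3507  0.2974]
```

View pics/e.png

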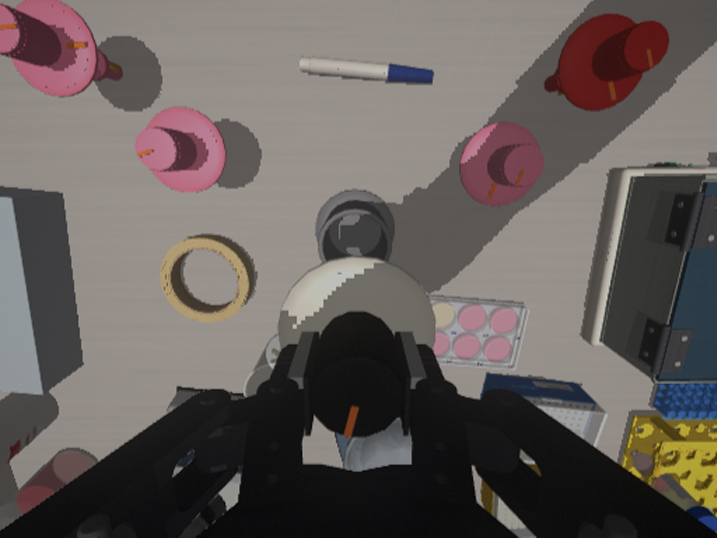

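```bash
cat > hand.py <<'E'
from h import *
from scipy.optimize import least_squares
np.set_printoptions(precision=4,suppress=True)
s=bot.get_state(); im,d=optics.get_image('wrist'); c=optics.calibration('wrist'); K=c['mtx'];H=c['hand_eye']
v,u=np.mgrid[:384,:512]
Q=np.stack([(u-K[0,2])/K[0,0]*d,(v-K[1,2])/K[1,1]*d,d],-1)@H[:3,:3].T+H[:3,3]; I=im.astype(int)
Q[d==0]=9
x,y,z=Q[...,0],Q[...,1],Q[...,2]
# cap: plane fit
m=(np.hypot(x,y)<.045)&(I.min(-1)>60)&(abs(z-.010)<.012); P=Q[m]
A=np.c_[P[:,:2],np.ones(len(P))]
for i in range(4):
    w=np.linalg.lstsq(A,P[:,2],rcond=None)[0]; e=abs(A@w-P[:,2]); k=e<max(.001,2*np.median(e)); A,P=A[k],P[k]
print('cap',len(P),'z at axis',w[2],'tilt deg',np.degrees(w[:2]),'x',P[:,0].min(),P[:,0].max())
h=cv2.convexHull(P[:,:2].astype(np.float32))[:,0]
h=h[np.hypot(*h.T)>.030]
f=least_squares(lambda p:np.hypot(*(h-p).T)-.036,[0,0],loss='soft_l1',f_scale=.0007); print('cap axis',f.x,len(h),abs(f.fun).mean())
# knob side
m=(abs(y)<.012)&(x>.006)&(x<.025)&(z<-.0)&(z>-.033)&(I.max(-1)<80); P=Q[m]
f=least_squares(lambda p:np.hypot(P[:,0]-p[0]-p[2]*(P[:,2]+.016),P[:,1]-p[1])-.016,[0,0,0],loss='soft_l1',f_scale=.0007); print('knob axis',len(P),f.x,abs(f.fun).mean())
# top mark
m=(np.hypot(x,y)<.022)&(z<-.028)&(z>-.048); P=Q[m];print('knobtop',len(P),np.median(P[:,2]))
o=m&(I[...,0]-I[...,2]>50)&(I[...,0]>90)
P=Q[o]; print('mark',len(P),P.mean(0)); vx,vy=cv2.fitLine(P[:,:2].astype(np.float32),cv2.DIST_L2,0,.01,.01)[:2].ravel()
a=np.degrees(np.arctan2(*P.mean(0)[1::-1])); print('mark angle tool: from centre',a,'line',np.degrees(np.arctan2(vy,vx)))
R=np.array(s['tool_rot'])
for g in (P.mean(0)[:2],np.array([-abs(vx),-vy*np.sign(vx)])):
    dd=R@[g[0],g[1],0]; print('world key deg',np.degrees(np.arctan2(dd[1],dd[0])))
print('pos',s['eef_pos'],'f',s['ft_force'])
E
python3 hand.py
```

```text
cap 2851 z at axis 0.010861718604260955 tilt deg [ 2.3016 -0.1259] x -0.00337745006355597 0.03562337635068159
cap axis [-0.0016 -0.0009] 16 0.0019245073190758855
knob axis 1316 [-0.0002  0.0003  0.0053] 0.00031668114747862455
knobtop 4605 -0.035317567734800034
mark 112 [-0.0081 -0.0017 -0.0358]
mark angle tool: from centre -168.49527342062623 line 12.761355
world key deg -11.536560561233124
world key deg -12.793192199198035
pos [ 0.4801 -0.3507  0.2976] f [ 0.09    0.587  -4.0617]
```

```bash
python3 -m pendant '[[[0,0,0.01,0,0.04,0,1],[0,0,0.025,0.01,0.12,0,1],[0,0,0.04,0.02,0.21,0,1],[0,0,0.055,0.03,0.3,0,1],[0,0,0.07,0.045,0.39,0,1],[0,0,0.075,0.055,0.48,0,1],[0,0,0.075,0.065,0.55,0,1],[0,0,0.075,0.065,0.57,0,1],[0,0,0.075,0.065,0.57,0,1],[0,0,0.075,0.065,0.57,0,1]]]'
python3 hand.py
python3 - <<'E'
from h import *
np.set_printoptions(precision=4,suppress=True)
im,d,P,K,T=shot('wrist'); np.savez('w3.npz',im=im,P=P,K=K,T=T)
z=P[...,2]; near=np.hypot(P[...,0]-.5135,P[...,1]-.0465)<.035
q=near&(abs(z-.074)<.004); Q=P[q]; print('hub',len(Q),Q.mean(0),cv2.minEnclosingCircle(Q[:,:2].astype(np.float32)))
v,u=np.where(q); print(u.mean(),v.mean())
l=P[(abs(P[...,0]-.51)<.12)&(abs(P[...,1]-.046)<.13)&(z>.1)&(z<.16)]; print('lid z',np.percentile(l[:,2],[5,50,95]))
bx=(int(u.mean())-50,int(v.mean())-40,int(u.mean())+50,int(v.mean())+40); print(bx)
save('f.png',np.hstack([cv2.resize(im,(512,384)),cv2.resize(im[max(bx[1],0):bx[3],max(bx[0],0):bx[2]],(288,384),interpolation=cv2.INTER_CUBIC)]))
E
```

```text
time_s: 12.35
eef_pos: [0.5129, -0.0668, 0.2993]
tool_rot: [[-0.973, -0.232, 0.0], [-0.232, 0.973, -0.0], [0.0, -0.0, -1.0]]
ft_force: [-0.0, -0.3, -2.5]
width: 0.355
cap 2858 z at axis 0.010955624303265136 tilt deg [2.0728 0.1241] x -0.003354814609526427 0.035037198461633084
cap axis [-0.0015 -0.0006] 18 0.0019241767599647024
knob axis 1302 [-0.0002 -0.      0.0055] 0.00031222706725787477
knobtop 4601 -0.035327840202234145
mark 134 [-0.0084 -0.0006 -0.0358]
mark angle tool: from centre -176.19443305962608 line -85.25322
world key deg 9.632402526410033
world key deg 98.69119578739362
pos [ 0.5129 -0.0668  0.2993] f [-0.0217 -0.2682 -2.5055]
hub 363 [0.5166 0.055  0.0736] ((0.514224648475647, 0.049251753836870193), 0.021981433033943176)
338.2314049586777 194.11570247933884
lid z [0.1161 0.12   0.122 ]
(288, 154, 388, 234)
```

View pics/f.png

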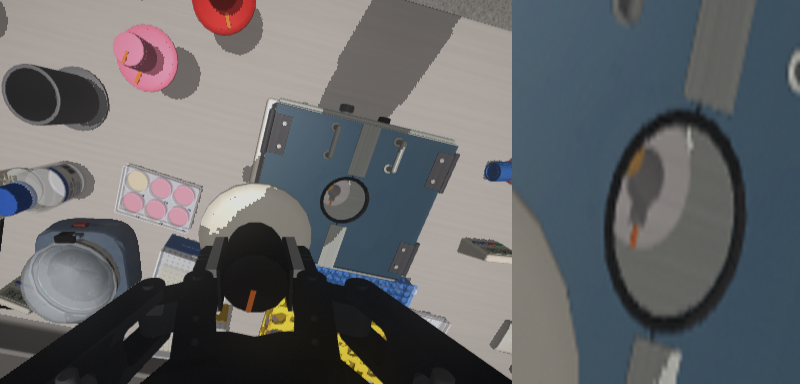

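Run:
```python
from h import *
from scipy.optimize import least_squares
np.set_printoptions(precision=4,suppress=True)
f=np.load('w3.npz');im=f['im'];P=f['P'];K=f['K'];T=f['T'];I=im.astype(int);z=P[...,2]
def g(uv,zz):
    r=np.c_[uv,np.ones(len(uv))]@np.linalg.inv(K).T@T[:3,:3].T; return (T[:3,3]+r*((zz-T[2,3])/r[:,2])[:,None])[:,:2]
near=np.hypot(P[...,0]-.5135,P[...,1]-.0465)<.06
# hole: non-blue (lid is blue: b-r>20)
w=np.zeros(z.shape,np.uint8); w[165:235,300:385]=1
hole=((z<.112)&(w>0)).astype(np.uint8); n,l,st,_=cv2.connectedComponentsWithStats(hole); k=1+np.argmax(st[1:,4]); print(st[k])
c=max(cv2.findContours((l==k).astype(np.uint8),cv2.RETR_EXTERNAL,cv2.CHAIN_APPROX_NONE)[0],key=len)[:,0].astype(float)
for zz in (.116,.12):
    q=g(c,zz); r=least_squares(lambda p:np.hypot(q[:,0]-p[0],q[:,1]-p[1])-p[2],[.5135,.0465,.027],loss='soft_l1',f_scale=.001); print('hole',zz,r.x)
# hub arc: face mask, outer boundary away from hole contour
hf=((l==k)&(abs(z-.074)<.006)).astype(np.uint8)
c2=max(cv2.findContours(hf,cv2.RETR_EXTERNAL,cv2.CHAIN_APPROX_NONE)[0],key=len)[:,0]
dt=cv2.distanceTransform((l==k).astype(np.uint8),cv2.DIST_L2,5)
c2=c2[[dt[b,a]>4.5 for a,b in c2]].astype(float); q=g(c2,.074)
q=q[np.hypot(q[:,0]-.5135,q[:,1]-.047)>.017]
r=least_squares(lambda p:np.hypot(q[:,0]-p[0],q[:,1]-p[1])-.0225,[.5135,.0465],loss='soft_l1',f_scale=.001); print('hub arc',len(q),r.x,abs(r.fun).mean(), np.degrees(np.arctan2(q[:,1]-r.x[1],q[:,0]-r.x[0])).round())
o=(l==k)&(I[...,0]-I[...,2]>60)&(I[...,1]<I[...,0]*.75); v,u=np.where(o); q=g(np.c_[u,v],.074); print('mark',q.tolist(),P[o]); m=q.mean(0)
for cc in (r.x,np.array([.5135,.0465])): print(np.degrees(np.arctan2(*(m-cc)[::-1])))
s=bot.get_state(); print(s['eef_pos'],s['q'])
```

```text
[ 323  180   42   40 1292]
hole 0.116 [0.5138 0.0482 0.0255]
hole 0.12 [0.5129 0.0466 0.0252]
hub arc 19 [0.5124 0.046 ] 0.00028397194677497493 [ -0.   3.   7.  10.  14.  18.  21.  52.  57.  60.  64.  67.  72.  77.
 107. 111. 115. 118. 122.]
mark [[0.5288140747260577, 0.04673375186898551], [0.5302359840271471, 0.04719933465731932], [0.5299051773590794, 0.048581827462701205], [0.5319923330057699, 0.046281901823226446], [0.5316611418646545, 0.04766598112998399], [0.5334211337970813, 0.04674803423993723], [0.5330895593838663, 0.048133694936335736]] [[0.5288 0.0467 0.0742]
 [0.5301 0.0471 0.0744]
 [0.53   0.0488 0.0735]
 [0.5319 0.0462 0.0743]
 [0.5316 0.0475 0.0744]
 [0.5337 0.0471 0.0729]
 [0.5328 0.0478 0.075 ]]
4.110943618827638
2.685147554960006
[ 0.513  -0.0672  0.2992] [-0.2854  0.19    0.0491  1.4301 -0.0001 -0.5191]
```

```bash
python3 -m pendant '[[[0,0,0.005,0,0.07,0,1],[0,0,0.011,0,0.15,0,1],[0,0,0.011,0,0.21,0,1],[0,0,0.011,0,0.226,0,1],[0,0,0.011,0,0.226,-0.01,1],[0,0,0.011,0,0.226,-0.06,1],[0,0,0.011,0,0.226,-0.12,1],[0,0,0.011,0,0.226,-0.18,1],[0,0,0.011,0,0.226,-0.22,1],[0,0,0.011,0,0.226,-0.226,1]]]'; python3 -c "
from rig import bot
for i in range(3):
  s=bot.get_state(); print(s['eef_pos'],s['ft_force'],s['moment'])"
```

```text
time_s: 13.7
eef_pos: [0.5119, 0.0455, 0.1845]
tool_rot: [[-0.964, -0.265, -0.004], [-0.265, 0.964, -0.0], [0.003, 0.001, -1.0]]
ft_force: [-0.6, -0.3, -2.2]
width: 0.357
[0.51187218 0.04553257 0.18451209] [-0.55266158 -0.33249682 -2.24471436] [-0.02195785 -0.02401781 -0.01404648]
[0.51187218 0.04553257 0.18451209] [-0.55266158 -0.33249682 -2.24471436] [-0.02195785 -0.02401781 -0.01404648]
[0.51187218 0.04553257 0.18451209] [-0.55266158 -0.33249682 -2.24471436] [-0.02195785 -0.02401781 -0.01404648]
```

```bash
python3 -m pendant '[[[0,0,0,0.001,0.001,-0.004,1],[0,0,0,0.001,0.001,-0.008,1],[0,0,0,0.001,0.001,-0.012,1],[0,0,0,0.001,0.001,-0.016,1],[0,0,0,0.001,0.001,-0.02,1],[0,0,0,0.001,0.001,-0.024,1],[0,0,0,0.001,0.001,-0.028,1],[0,0,0,0.001,0.001,-0.03,1],[0,0,0,0.001,0.001,-0.03,1],[0,0,0,0.001,0.001,-0.03,1]]]'
```

```text
time_s: 14.95
eef_pos: [0.5136, 0.0473, 0.1714]
tool_rot: [[-0.964, -0.266, 0.0], [-0.266, 0.964, 0.0], [-0.0, 0.0, -1.0]]
ft_force: [0.3, -0.6, -3.3]
width: 0.355
```

```bash
python3 -m pendant '[[[0,0,0,0,0,-0.003,1],[0,0,0,0,0,-0.006,1],[0,0,0,0,0,-0.009,1],[0,0,0,0,0,-0.012,1],[0,0,0,0,0,-0.015,1],[0,0,0,0,0,-0.018,1],[0,0,0,0,0,-0.02,1],[0,0,0,0,0,-0.02,1],[0,0,0,0,0,-0.02,1],[0,0,0,0,0,-0.02,1]]]'; python3 -c "
from rig import bot
s=bot.get_state(); print(s['moment'])"
```

```text
time_s: 16.2
eef_pos: [0.5136, 0.0473, 0.1614]
tool_rot: [[-0.964, -0.266, 0.0], [-0.266, 0.964, 0.0], [-0.0, 0.0, -1.0]]
ft_force: [-0.1, -0.2, -2.8]
width: 0.361
[ 0.00237631 -0.01620419  0.02337493]
```

```bash
python3 -m pendant '[[[0,0,0,0,0,-0.004,1],[0,0,0,0,0,-0.008,1],[0,0,0,0,0,-0.012,1],[0,0,0,0,0,-0.016,1],[0,0,0,0,0,-0.02,1],[0,0,0,0,0,-0.022,1],[0,0,0,0,0,-0.024,1],[0,0,0,0,0,-0.026,1],[0,0,0,0,0,-0.026,1],[0,0,0,0,0,-0.026,1]]]'; python3 -c "
from rig import bot
s=bot.get_state(); print(s['moment'])"
```

```text
time_s: 17.45
eef_pos: [0.5137, 0.0473, 0.1485]
tool_rot: [[-0.964, -0.266, 0.0], [-0.266, 0.964, 0.0], [-0.0, -0.0, -1.0]]
ft_force: [-0.9, 0.4, -1.6]
width: 0.359
[-0.01812895 -0.02032262 -0.02598843]
```

```bash
python3 -m pendant '[[[0,0,0,0,0,-0.002,1],[0,0,0,0,0,-0.004,1],[0,0,0,0,0,-0.006,1],[0,0,0,0,0,-0.008,1],[0,0,0,0,0,-0.009,1],[0,0,0,0,0,-0.01,1],[0,0,0,0,0,-0.01,1],[0,0,0,0,0,-0.01,1],[0,0,0,0,0,-0.01,1],[0,0,0,0,0,-0.01,1]]]'; python3 -c "
from rig import bot
s=bot.get_state(); print(s['moment'])"
```

```text
time_s: 18.7
eef_pos: [0.5137, 0.0473, 0.1434]
tool_rot: [[-0.964, -0.266, 0.0], [-0.266, 0.964, 0.0], [-0.0, -0.0, -1.0]]
ft_force: [-0.1, 0.6, 4.5]
width: 0.363
[ 0.09290177  0.04419995 -0.003907  ]
```

```bash
python3 -m pendant '[[[0,0,0,0,0,-0.001,1],[0,0,0,0,0,-0.002,1],[0,0,0,0,0,-0.003,1],[0,0,0,0,0,-0.004,1],[0,0,0,0,0,-0.004,1],[0,0,0,0,0,-0.004,1],[0,0,0,0,0,-0.004,1],[0,0,0,0,0,-0.004,1],[0,0,0,0,0,-0.004,1],[0,0,0,0,0,-0.004,1]]]'; python3 -c "
from rig import bot
s=bot.get_state(); print(s['moment'])"
```

```text
time_s: 19.95
eef_pos: [0.5139, 0.0473, 0.1424]
tool_rot: [[-0.964, -0.266, 0.001], [-0.266, 0.964, 0.0], [-0.001, -0.0, -1.0]]
ft_force: [-1.8, 0.5, 10.7]
width: 0.36
[ 0.14332123  0.44890184 -0.05884391]
```

```bash
python3 -m pendant '[[[0,0,0,0,0,-0.001,1],[0,0,0,0,0,-0.002,1],[0,0,0,0,0,-0.002,1],[0,0,0,0,0,-0.002,1],[0,0,0,0,0,-0.002,1],[0,0,0,0,0,-0.002,1],[0,0,0,0,0,-0.002,1],[0,0,0,0,0,-0.002,1],[0,0,0,0,0,-0.002,1],[0,0,0,0,0,-0.002,1]]]'; python3 hand.py
python3 - <<'E'
from h import *
print(bot.get_state()['moment'])
im,d,P,K,T=shot('wrist'); im2=shot('scene')[0]
z=P[...,2];I=im.astype(int); r=np.hypot(P[...,0]-.513,P[...,1]-.0465)
q=(r<.036)&(I.min(-1)>60)&(z>.12)&(z<.145); print('cap z',np.percentile(z[q],[10,50,90]),q.sum())
q=(r>.045)&(r<.1)&(z>.1)&(z<.13); print('lid z',np.percentile(z[q],[10,50,90]))
q=(r<.015)&(z>.165)&(z<.19); print('knob top z',np.median(z[q]),q.sum())
save('g.png',np.hstack([cv2.resize(im,(480,360)),cv2.resize(im2[130:225,160:270],(320,360),interpolation=cv2.INTER_CUBIC)]))
E
```

```text
time_s: 21.2
eef_pos: [0.5141, 0.0474, 0.1424]
tool_rot: [[-0.964, -0.267, 0.002], [-0.267, 0.964, 0.0], [-0.002, -0.001, -1.0]]
ft_force: [-3.7, 0.8, 16.5]
width: 0.365
cap 3140 z at axis 0.010625572938909308 tilt deg [3.2162 0.1965] x -0.0037152316942493657 0.03607814170937788
cap axis [-0.0005 -0.0002] 20 0.0016566688566370246
knob axis 1308 [-0.0002 -0.      0.0098] 0.0003102951385750167
knobtop 4616 -0.035404999690877154
mark 129 [-0.0081 -0.002  -0.0358]
mark angle tool: from centre -166.462780465844 line 13.212591
world key deg 1.9202998655751868
world key deg 2.2449290272165277
pos [0.5141 0.0474 0.1424] f [-3.6862  0.8394 16.5408]
[ 0.20359815  0.94835281 -0.03853667]
cap z [0.12799727 0.13073917 0.13188558] 4863
lid z [0.11906134 0.11995412 0.12110397]
knob top z 0.17763959660531006 3415
```

View pics/g.png

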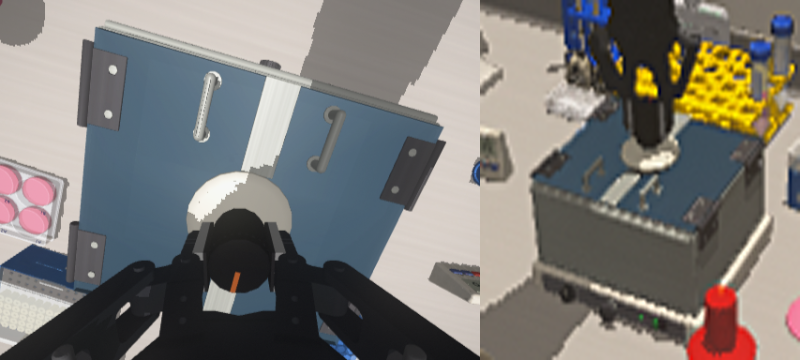

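```bash
python3 -c "
from rig import bot
print(bot.finish_job()); s=bot.get_state(); print(s['time_s'],s['eef_pos'],s['ft_force'],s['width'])"
```

```text
the job is handed in; nothing more can be done
None
the job is handed in; nothing more can be done
```

The tank is set up: I folded down the right lid half, then the left one over it. I took the black-knobbed agitator from its stand, lowered it through the opening and pressed it home. The job was handed in at about 21 s, with the gripper still holding the knob and pressing down.

**Key and keyway:** I turned the agitator about 15° to match the keyway seen before the lids were shut. It went in without resting on the hub face; the key ended at about +2° and the keyway had measured 0 to +4°.

**Fully home:** The upward force on the tool rose as expected for the spring. On the last 1 mm push the agitator did not move, and the force went from 10.7 to 16.5 N. The knob top measured z 177.6 mm (178 expected at home), and the lid lay level at 120 mm.

**Checks that were less clear:**
- Pressing also gives about 1 N m of moment and 3.7 N sideways at the wrist.
- The agitator's tilt measured about 0.6° at the knob but 3° at the cap, so it is only roughly upright.
- I did not measure the bottle, flask, plate and timer again. The arm passed clear of them, and those in view looked undisturbed.

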